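# Third hand at the screwing jig

### The arm

A 7-joint arm with a two-finger parallel gripper is mounted at the origin on a cart in front of the work surface, level with it; the furniture and walls round the work are solid. World frame = base frame: x ahead of the robot, y to its left, z up, the work surface at z = 0. Lengths are in m, angles in rad, forces in N, time in s.
With the tool pointing down it reaches from about 0.4 to 0.85 m from the base axis. Payload 10.4 kg.
Tool frame: the origin (TCP) lies at the very end of the fingers, on their centre line; the grasp point (between the pads) lies 19 mm behind it; x points along the fingers, z is the direction in which the jaws open and shut, and the axes are right-handed (so a half turn about x gives the same grasp; the last joint's range is limited). The gripper opens to 85 mm and grips with 20 to 120 N. Pads are 22 mm wide; open, the fingers measure 114 mm over their backs; the gripper's body (76 mm by 85 mm) begins 54 mm behind the grasp point. The pads swing forward as they close: fully open they stand 13 mm farther back than shut.
Start: joints at [1.124, 0.332, -0.065, 1.46, 0.022, 1.35, -0.088], TCP at [0.257, -0.57, 0.231] pointing down, gripper open.
Joint ranges: [-2.6, 2.6], [-0.5, 2.12], [-1.47, 1.34], [0.16, 2.42], [-1.27, 4.41], [0.06, 2.06], [-2.6, 2.6]. Speed limits (rad/s): [2.22, 2.22, 2.79, 2.79, 3.14, 3.14, 3.14].

### API

Orientations are given as a unit quaternion [x, y, z, w].
In Python, from workcell import readout, camera, manip gives the robot as it stands.
- The arm moves only by the shell command python3 -m inch 'ROWS' [FORCE]. ROWS is JSON, a list of rows, each a list of 3 entries, a list of its own where there are three numbers: the turn, a rotation vector about the tool's x, y, z in degrees, then the shift along the tool's x, y, z in mm, then the closure, from 0 (fully open) to 1 (shut). In form: [[[wx, wy, wz], [dx, dy, dz], hand], ...]. A call has 1 to 10 rows; each row is the pose to reach, as a shift and turn from the pose measured when the call began, along the tool's axes at that moment; what a row does not reach only later rows make up. A row lasts 1/8 s, in which the tool goes at most 62.5 mm and 10.7 degrees, less where a joint would pass 70% of its speed; a pose out of reach is approached as far as the arm can. A call with a gripper value outside its range is refused whole. The fingers move at their own pace and stop on an object; FORCE is the grip in N (left out, the last holds). Time passes only in rows, so rows that repeat a pose let the fingers close. It gives the time, the measured TCP pose, the force and the opening at its end, in the units of the state.
- readout.get_obs(): the state, without advancing time (a new reading comes with each control period).
- camera(name): name is "scene" or "side" or "wrist"; returns a dict with "pixels" (420x560x3 uint8, red, green, blue), "range_z" (420x560 float32, m along the optical axis (not along the pixel's ray), 0 where there is no reading), "intrinsics" (3x3 intrinsics, pixels), "extrinsics" (4x4, takes a point from world to camera coordinates); the wrist camera has in their place "T_tool_cam" (4x4, takes a point from camera to tool coordinates, whose origin is the TCP and whose axes are the tool frame's). Camera axes: x right, y down, z forward; pixel columns grow to the right and rows downward; lengths in m; the calibration is good to about 2 mm. A picture is of the moment at which its call begins: read the wrist's pose just before it.
- manip.hand_in(): hands the job in, once; it reports no verdict.
The state is a dict: "clock": time; "joint_pos": joint angles; "joint_velocities": joint speeds; "tau": joint torques, N m; "position": TCP position; "ee_rot": TCP orientation; "ft_force": force on the tool from outside, world axes, zero at the start; "torque": the same for the moment, N m; "grip_width": opening from 0.0 (shut) to 1.0 (fully open).
Only numpy, scipy, OpenCV 4.12 (cv2) and the standard library are available. Lean on these libraries where they do the work, as an engineer would, in place of code of your own. Each camera call takes 0.05 s, during which the arm holds its last target.

### The job

Be a third hand for a colleague who will screw into the thick pine offcut: lay the offcut lengthwise in the channel of the plywood jig, flat on the bed between the two low rails, then slide it end-on against the sprung stop pad and push the pad about half-way in, never to the end of its travel. Finish while still gripping the offcut and holding that steady pressure; leave the other things on the table where they are.

Things in the scene. Friction and masses are not known exactly. Their poses are not given: they have to be found in the camera images.
- block_center (a point): thick pine offcut: loose wooden block 45 x 70 x 32 mm (its x, y, z), about 60 g, lying flat; this point is its centre, 16 mm above its underside. Long axis: its own y (either end may go first). Not the longer cork sanding block nor the thin flat offcut. Grip across the 45 mm width near mid-length, fingertips at least 10 mm above its underside, to clear the jig's rails
- jig: jig fixed to the table (place and turn vary); origin on the table, x along the channel to the stop, z up. Plywood bed x -90 to 110 mm, 120 mm wide, top at z = 12. Two rails, x -90 to 35, 16 mm wide, tops at z = 20, leave a channel 51 mm wide about y = 0, open above and at the -x end. Wooden housing x 72 to 110, 84 mm wide, top z = 54, carries the sprung stop pad
- channel (a point): point on the bed's top, mid-channel (jig x = -30, y = 0, z = 12 mm); a 70 mm block centred above it clears the free stop pad by 25 mm. Axes as the jig's
- pad_face (a point): centre of the stop pad's front face, which the block meets: dark wooden pad 46 mm wide, 28 mm high, 12 mm thick, on two steel rods sliding in the housing. Free, the face is at jig x = 30, y = 0, z = 30 mm; it moves along the jig's x as it is pushed in. Axes as the jig's
- stop_pad (a joint): how far the stop pad is pushed in along the jig's +x, in m: 0 free, 0.030 at the end of its travel, where the pad meets the housing (free, the gap between the two is 30 mm). Its spring gives 2 N at 0 and 0.5 N more for each mm: about 9.5 N half-way (15 mm)
- pencil: red pencil, 164 mm long, 8 mm thick, lying between the pine offcut and the jig; leave alone; origin at its underside
- sanding_block: cork sanding block, 61 x 100 x 31 mm, leave alone; origin at the centre of its underside
- flat_offcut: thin flat pine offcut, 50 x 160 x 11 mm, leave alone; origin at the centre of its underside
- screwdriver: screwdriver with red handle, 216 mm long, leave alone; origin under its middle
- glue_bottle: glue bottle with red nozzle, 58 mm wide, 176 mm tall, standing behind the jig; leave alone; origin at the centre of its underside

How it is judged:
On the way:
1. the pine offcut lies lengthwise in the channel, flat on the bed between the rails (y of block_center in the frame of jig between -0.007 and 0.007 m and z of block_center in the frame of jig between 0.023 and 0.034 m and angle between the y axis of block_center and the x axis of jig, either way round below 0.12 rad and angle between block_center's own z axis and vertical below 0.1 rad and x of block_center in the frame of jig between -0.1 and 0.03 m), for 0.1 s.
At the end, for the whole second after the job is handed in: The program has ended with the fingers still on the offcut: it lies in the channel (centre within 7 mm of the channel's middle line, flat on the bed within 5 mm, long axis within 0.12 rad of the channel's), and presses the stop pad 9 to 21 mm in, with 5.5 to 13.5 N on the pad, at rest (y of block_center in the frame of jig between -0.007 and 0.007 m and z of block_center in the frame of jig between 0.023 and 0.034 m and angle between the y axis of block_center and the x axis of jig, either way round below 0.12 rad and angle between block_center's own z axis and vertical below 0.1 rad and value of joint stop_pad between 0.009 and 0.021 m and contact force between block and stop_pad between 5.5 and 13.5 N and contact force between the fingers and block above 1 N and linear speed of block below 0.01 m/s); the arm keeps its last pose, push and grip.
It fails at once if the stop pad is driven to the end of its travel (value of joint stop_pad above 0.028 m).
It fails at once if one of the other things on the table is moved by more than 3 cm (distance of any of pencil, sanding_block, flat_offcut, screwdriver, glue_bottle from where it was at the start of the episode above 0.03 m).
It also fails if it takes over 48 s, if anything falls off the work surface, if the arm or the gripper's body presses on something with over 40 N, if the wrist force passes 120 N, or if a joint passes its speed limit or range.

## Working session

There is one attempt and no reset: what is moved stays moved. The work goes in short steps, Python scripts to look and compute and a shell command to move; the robot and the scene stay as the last step left them, time stands still between calls to the robot, and variables do not carry over. Pictures are saved under pics/ and viewed, and the job is handed in when it is done.

```bash
ls; mkdir -p pics
cat > h.py <<'E'
import numpy as np, cv2
from workcell import readout, camera, manip
from scipy.spatial.transform import Rotation as R
def save(n,f):
    c=camera(n); cv2.imwrite('pics/'+f,c['pixels'][:,:,::-1]); return c
def cloud(c):
    K=c['intrinsics'];E=np.linalg.inv(c['extrinsics']);z=c['range_z'];h,w=z.shape
    u,v=np.meshgrid(np.arange(w),np.arange(h))
    P=np.stack([(u-K[0,2])/K[0,0]*z,(v-K[1,2])/K[1,1]*z,z],-1)
    W=P@E[:3,:3].T+E[:3,3]; W[z==0]=np.nan
    return W
E
python3 - <<'E'
from h import *
o=readout.get_obs(); print(o['clock'],o['position'],o['ee_rot'],o['ft_force'],o['grip_width'])
print(R.from_quat(o['ee_rot']).as_matrix().round(3))
for n in ['scene','side']:
    c=save(n,n+'0.png'); np.savez('pics/%s0.npz'%n,**c); print(c['intrinsics'],c['extrinsics'].round(3))
E
```

```text
pics
0.0 [ 0.25684751 -0.5693708   0.23051741] [ 0.38392365  0.5943961  -0.3834087   0.59354332] [ 0.46337717  0.46673571 -0.47550845] 1.001893360871958
[[-0.001  0.912  0.411]
 [ 0.001  0.411 -0.912]
 [-1.    -0.    -0.001]]
[[415.43846499   0.         278.81670885]
 [  0.         415.43846499 204.09290299]
 [  0.           0.           1.        ]] [[-0.607 -0.795 -0.002  0.414]
 [-0.591  0.454 -0.667  0.355]
 [ 0.531 -0.404 -0.745  1.16 ]
 [ 0.     0.     0.     1.   ]]
[[478.99942395   0.         281.63451255]
 [  0.         478.99942395 207.7705247 ]
 [  0.           0.           1.        ]] [[-0.988 -0.155  0.008  0.573]
 [-0.101  0.603 -0.791  0.076]
 [ 0.118 -0.782 -0.611  1.243]
 [ 0.     0.     0.     1.   ]]
```

View pics/scene0.png

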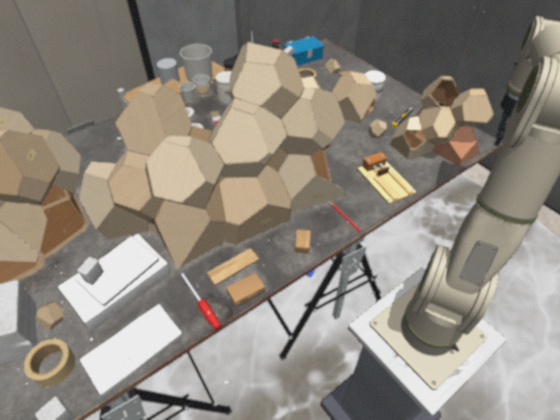

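View pics/side0.png

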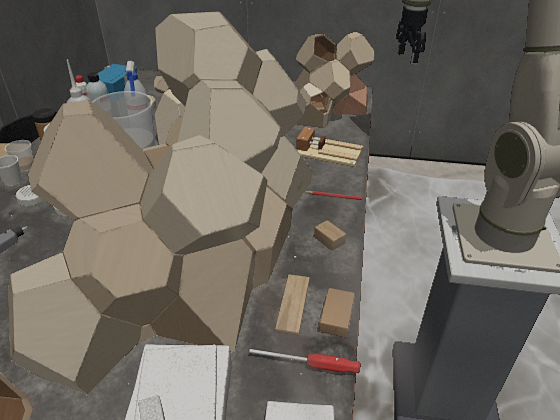

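The scene view shows the offcut near pixel (303,240), the pencil at (346,217), the jig near (388,182), the cork block at (246,288) and the thin offcut at (233,266). The side view has the offcut at (330,234) and the jig at (330,150). Next I'll turn these into positions.

Run:
```python
from h import *
for n,pts in [('scene',[(303,240),(303,234),(346,217),(388,182),(375,158),(246,288),(233,266),(400,185),(405,115),(330,190)]),('side',[(330,231),(335,196),(330,150),(308,138)])]:
    c=np.load('pics/%s0.npz'%n); W=cloud(c)
    for u,v in pts: print(n,u,v,W[v,u].round(3))
def crop(n,x0,x1,y0,y1,k):
    im=cv2.imread('pics/%s0.png'%n)[y0:y1,x0:x1]
    cv2.imwrite('pics/%s0c.png'%n,cv2.resize(im,None,fx=k,fy=k,interpolation=cv2.INTER_CUBIC))
crop('scene',280,430,130,260,5); crop('side',270,400,100,260,3.7)
```

```text
scene 303 240 [0.438 0.089 0.032]
scene 303 234 [0.459 0.072 0.029]
scene 346 217 [ 0.438 -0.104  0.008]
scene 388 182 [ 0.467 -0.345  0.007]
scene 375 158 [ 0.56  -0.363  0.051]
scene 246 288 [0.407 0.332 0.028]
scene 233 266 [0.509 0.313 0.005]
scene 400 185 [ 0.426 -0.363  0.013]
scene 405 115 [ 0.702 -0.707  0.012]
scene 330 190 [ 0.53  -0.106  0.064]
side 330 231 [0.443 0.091 0.035]
side 335 196 [ 0.441 -0.104  0.003]
side 330 150 [ 0.474 -0.342  0.012]
side 308 138 [ 0.547 -0.329  0.057]
```

View pics/scene0c.png

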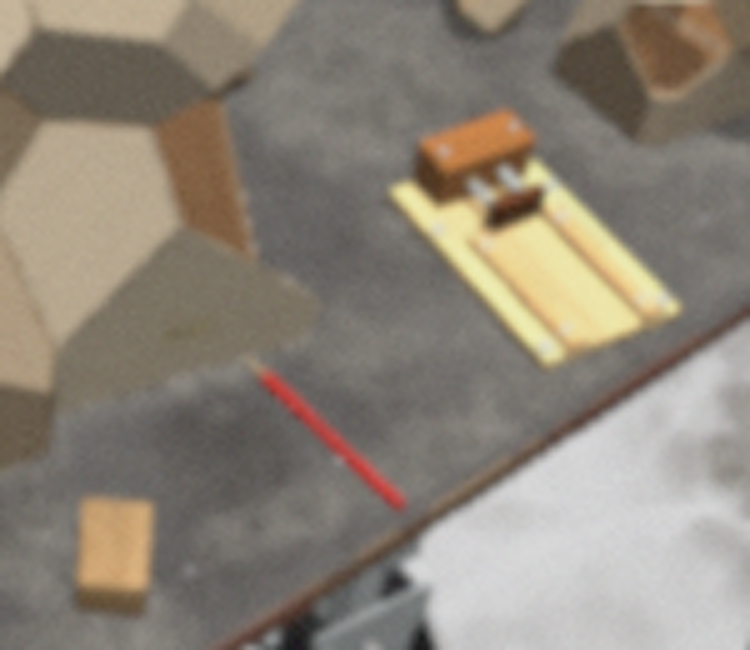

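View pics/side0c.png

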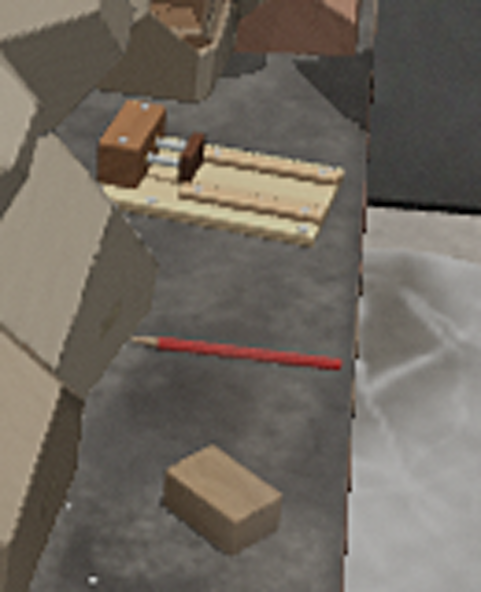

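```bash
cat >> h.py <<'E'
def ray(c,uv,z):
    K=c['intrinsics'];E=np.linalg.inv(c['extrinsics']); uv=np.atleast_2d(uv).astype(float)
    d=np.c_[(uv-K[[0,1],[2,2]])/K[0,0],np.ones(len(uv))]@E[:3,:3].T; o=E[:3,3]
    return o+d*((z-o[2])/d[:,2])[:,None]
def rectm(P):
    r=cv2.minAreaRect((P[:,:2]*1000).astype(np.float32)); return r, cv2.boxPoints(r)
E
python3 - <<'E'
from h import *
for n in ['scene','side']:
    c=np.load('pics/%s0.npz'%n); W=cloud(c)
    hsv=cv2.cvtColor(c['pixels'],cv2.COLOR_RGB2HSV)
    X,Y,Z=W[...,0],W[...,1],W[...,2]
    reg=(X>.36)&(X<.55)&(Y>.0)&(Y<.17)&(Z>.004)&(Z<.05)
    m=(reg&(hsv[...,1]>60)).astype(np.uint8); k,l,s,ce=cv2.connectedComponentsWithStats(m)
    i=1+np.argmax(s[1:,4]); mm=l==i
    print(n,'block px',s[i],np.nanmedian(Z[mm]),np.nanpercentile(Z[mm],[5,95]).round(3), np.median(hsv[mm],0))
    top=mm&(Z>.027); P=W[top]; print(len(P)); 
    v,u=np.nonzero(top); print('rect',rectm(ray(c,np.c_[u,v],.032)))
    regj=(X>.33)&(X<.66)&(Y>-.48)&(Y<-.23)&(Z>.004)&(Z<.07)&(hsv[...,1]>60)
    k,l,s,ce=cv2.connectedComponentsWithStats(regj.astype(np.uint8)); i=1+np.argmax(s[1:,4]); mm=l==i
    print(n,'jig',s[i]); 
    cnt=cv2.findContours(mm.astype(np.uint8),0,2)[0][0]
    bed=mm&(Z<.017); v,u=np.nonzero(bed); print('bed',rectm(ray(c,np.c_[u,v],.012)))
    hou=mm&(Z>.047); v,u=np.nonzero(hou); print('housing',rectm(ray(c,np.c_[u,v],.054)))
    # heights around
    im=cv2.cvtColor(c['pixels'],cv2.COLOR_RGB2BGR); im[top]=(0,255,0); im[bed]=(255,0,0); im[hou]=(0,0,255)
    cv2.imwrite('pics/mask_%s.png'%n,cv2.resize(im[90:260,260:440],None,fx=3.4,fy=3.4,interpolation=0))
E
```

```text
scene block px [295 230  15  23 305] 0.029526962503198195 [0.012 0.034] [ 16. 108. 197.]
232
rect (((443.5598449707031, 87.54524230957031), (44.72694396972656, 71.61978149414062), 47.29063034057617), array([[402.0779  ,  95.4016  ],
       [454.70438 ,  46.823357],
       [485.04178 ,  79.68888 ],
       [432.4153  , 128.26712 ]], dtype=float32))
scene jig [ 358  153   58   51 1346]
bed (((477.216552734375, -341.09503173828125), (123.80670166015625, 201.0570831298828), 78.31124877929688), array([[ 366.23138, -381.34808],
       [ 563.1191 , -422.08124],
       [ 588.2017 , -300.84198],
       [ 391.31403, -260.10883]], dtype=float32))
housing (((557.1254272460938, -356.545166015625), (86.66345977783203, 39.98570251464844), 78.23834228515625), array([[ 528.7196 , -394.89175],
       [ 567.8657 , -403.04245],
       [ 585.53125, -318.19858],
       [ 546.38513, -310.04788]], dtype=float32))
side block px [314 220  32  30 563] 0.03231404390799075 [0.007 0.036] [ 16.  81. 149.]
368
rect (((444.3533020019531, 87.8619384765625), (51.727394104003906, 74.49431610107422), 48.13396072387695), array([[399.35388 ,  93.45949 ],
       [454.83032 ,  43.742626],
       [489.35272 ,  82.26439 ],
       [433.87628 , 131.98125 ]], dtype=float32))
side jig [ 296  127   67   40 1186]
bed (((475.28118896484375, -342.02752685546875), (142.29051208496094, 198.17112731933594), 74.45118713378906), array([[ 360.75076, -384.00824],
       [ 551.6693 , -437.12982],
       [ 589.81165, -300.0468 ],
       [ 398.89307, -246.92523]], dtype=float32))
housing (((557.7860717773438, -357.9826965332031), (85.15290832519531, 90.8472671508789), 34.2025032043457), array([[ 497.03946, -344.34784],
       [ 548.10645, -419.48364],
       [ 618.5327 , -371.61755],
       [ 567.4657 , -296.48175]], dtype=float32))
```

View pics/mask_scene.png

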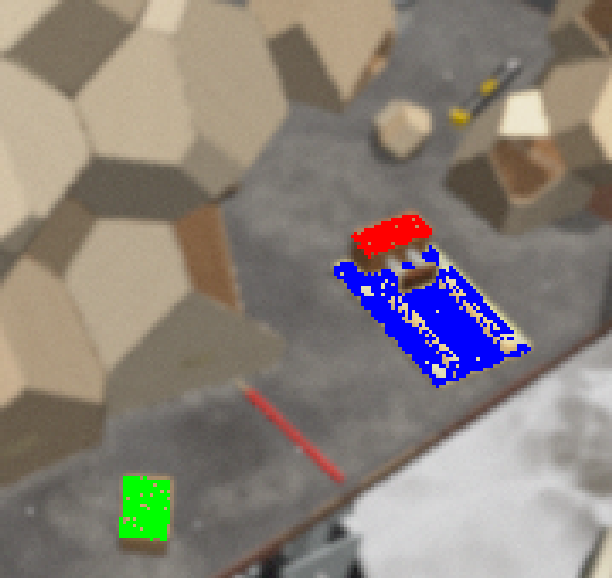

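View pics/mask_side.png

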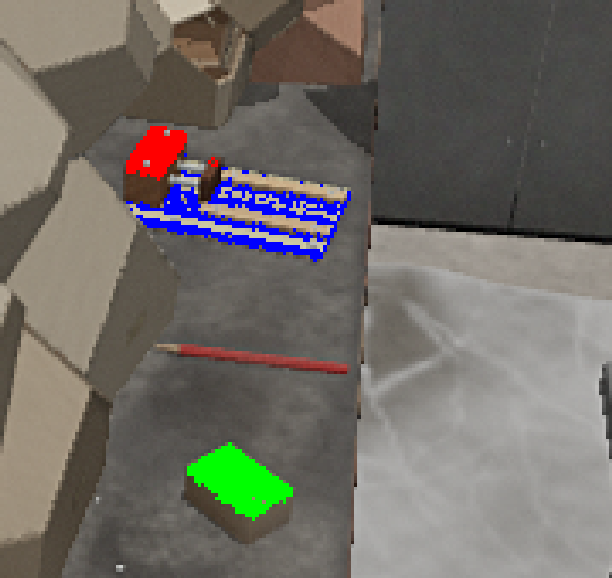

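Run:
```python
from h import *
A=[]
for n in ['scene','side']:
    c=np.load('pics/%s0.npz'%n); A.append(cloud(c).reshape(-1,3))
P=np.vstack(A); P=P[~np.isnan(P[:,0])]
print('max z (cm) rows x from .30..0.80, cols y .3 .. -.65')
ys=np.arange(.3,-.7,-.05); print('      ',' '.join('%4d'%round(y*100) for y in ys))
for x in np.arange(.3,.85,.05):
    r=[]
    for y in ys:
        q=P[(abs(P[:,0]-x)<.025)&(abs(P[:,1]-y)<.025)]
        r.append('%4.0f'%(100*np.percentile(q[:,2],98)) if len(q)>3 else '   .')
    print('%.2f  '%x,' '.join(r))
o=readout.get_obs()
p=np.array(o['position']);M=R.from_quat(o['ee_rot']).as_matrix()
print(M.T@(np.array([.444,.0877,.2])-p)*1000, o['joint_pos'])
```

```text
max z (cm) rows x from .30..0.80, cols y .3 .. -.65
         30   25   20   15   10    5    0   -5  -10  -15  -20  -25  -30  -35  -40  -45  -50  -55  -60  -65
0.30    -79  -79  -79  -79  -79  -79  -79  -79  -79  -79  -78  -79  -79  -78  -79  -79   63   62   35   33
0.35      0    0    0    0    0    0    0    0    1    0    0    0    1    1    1    1    0    1    1    6
0.40      4    0    0    0    4    0    0    0    1    1    1    1    2    2    2    1    1    1    5   24
0.45      3    0    0    0    4    4    0    1    1    1    1    1    2    2    2    1    1   14   18   26
0.50      2    2    0    0    3    1    0    0    8    6    1    1    2    5    3    1    6   15   20   23
0.55     33   12   15   33   33   10   33   36   34   31    0    0    6    6    6    0   10   12   22   26
0.60     37   31   33   37   38   35   37   41   41   37   34    0    5    6    1    1    8   12   21   25
0.65     40   36   37   41   41   45   47   45   42   39   36    0    0    0    0    1    4    5    1   19
0.70     40   37   39   42   46   50   51   51   48   27   31    0    0    0    0    0    6    6    2    2
0.75      .   30   36   42   49   51   51   51   44   30    .    .    1    0    0    0    4    4    0    0
0.80     37   33   31    .   46   51   52   35    .    .    .    .    .    0    0    0   10   13   14    0
[  31.23366535  440.80284461 -521.97015289] [ 1.12437955  0.33281886 -0.0646984   1.46083995  0.02160819  1.34990547
 -0.08849843]
```

```bash
python3 -m inch '[[[-10,0,0],[0,40,-35],0],[[-20,0,0],[0,80,-70],0],[[-30,0,0],[0,120,-105],0],[[-40,0,0],[0,160,-140],0],[[-50,0,0],[0,200,-175],0],[[-60,0,0],[0,240,-210],0],[[-70,0,0],[0,280,-245],0],[[-70,0,0],[0,280,-245],0]]' 40
python3 - <<'E'
from h import *
o=readout.get_obs(); print(o['clock'],o['position'],o['joint_pos'],o['ft_force'])
M=R.from_quat(o['ee_rot']).as_matrix(); print(M.round(3), np.degrees(np.arctan2(M[1,2],M[0,2])))
p=np.array(o['position'])
print(M.T@(np.array([.444,.0877,.15])-p)*1000)
c=camera('wrist'); print(c['T_tool_cam'].round(3)); cv2.imwrite('pics/w1.png',c['pixels'][:,:,::-1])
E
```

```text
clock: 1.1
position: [0.413, -0.227, 0.231]
ee_rot: [-0.029, 0.707, 0.03, 0.706]
ft_force: [-1.1, -0.9, 0.2]
grip_width: 0.999
1.1 [ 0.41297277 -0.22700471  0.23100927] [ 0.84309734  0.01665979 -0.4369646   1.8293955   0.00591452  1.29787536
  0.48812045] [-1.12471198 -0.85317839  0.23565482]
[[-0.    -0.083  0.997]
 [ 0.002  0.997  0.083]
 [-1.     0.002 -0.   ]] 4.7861274310652995
[ 81.49097047 310.89208469  57.18024007]
[[ 0.001 -0.26   0.966 -0.143]
 [-0.    -0.966 -0.26   0.065]
 [ 1.    -0.    -0.001  0.001]
 [ 0.     0.     0.     1.   ]]
```

View pics/w1.png

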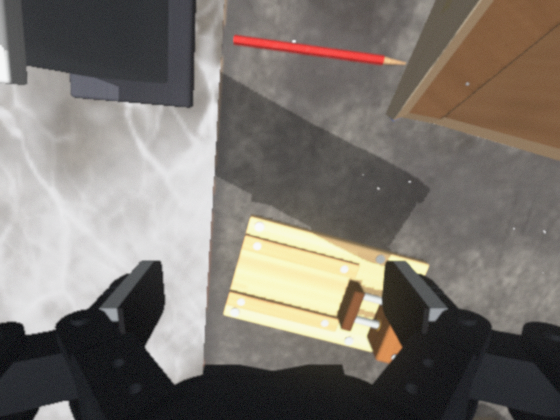

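The wrist view shows the jig bed spanning about (225-428, 217-360), the pad at (350,305), and the pencil at (235-405, 40-62). Going on to a pose above the offcut.

```bash
python3 -m inch '[[[-8,0,0],[10,52,10],0],[[-16,0,0],[20,104,20],0],[[-24,0,0],[35,156,30],0],[[-32,0,0],[50,208,40],0],[[-40,0,0],[65,260,50],0],[[-42.5,0,0],[81,311,57],0],[[-42.5,0,0],[81,311,57],0],[[-42.5,0,0],[81,311,57],0]]'
python3 - <<'E'
from h import *
o=readout.get_obs(); print(o['clock'],o['position'],o['joint_pos'],o['ft_force'])
M=R.from_quat(o['ee_rot']).as_matrix(); p=np.array(o['position'])
print(M.round(3), np.degrees(np.arctan2(M[1,2],M[0,2])))
c=camera('wrist'); T=c['T_tool_cam']; cv2.imwrite('pics/w2.png',c['pixels'][:,:,::-1])
G=np.eye(4);G[:3,:3]=M;G[:3,3]=p; cc=dict(c); cc['extrinsics']=np.linalg.inv(G@T); np.savez('pics/w2.npz',**cc)
W=cloud(cc); hsv=cv2.cvtColor(c['pixels'],cv2.COLOR_RGB2HSV); X,Y,Z=W[...,0],W[...,1],W[...,2]
m=(abs(X-.444)<.06)&(abs(Y-.088)<.06)&(Z>.024)&(Z<.04)&(hsv[...,1]>60)
v,u=np.nonzero(m); print(len(u),np.median(Z[m]),rectm(ray(cc,np.c_[u,v],.032)),rectm(W[m]))
E
```

```text
clock: 2.15
position: [0.4446, 0.0836, 0.1499]
ee_rot: [-0.28, 0.649, 0.281, 0.649]
ft_force: [-0.3, -0.6, -0.8]
grip_width: 1.002
2.15 [0.44460432 0.08363864 0.14992737] [ 0.48967169  0.073993   -0.79042461  1.96516449  0.05698485  1.126089
  0.49304856] [-0.29644174 -0.57070506 -0.7748178 ]
[[-0.001 -0.729  0.684]
 [ 0.001  0.684  0.729]
 [-1.     0.002 -0.   ]] 46.8122004585191
5624 0.032416182627764134 (((443.9930419921875, 84.2442855834961), (44.804874420166016, 70.53019714355469), 47.76710891723633), array([[402.8244 ,  91.36038],
       [455.04626,  43.95381],
       [485.16168,  77.12819],
       [432.93982, 124.53476]], dtype=float32)) (((444.4625244140625, 83.8423080444336), (45.06946563720703, 70.48711395263672), 47.82413101196289), array([[403.21396 ,  90.80493 ],
       [455.45108 ,  43.479275],
       [485.7111  ,  76.879684],
       [433.47397 , 124.20534 ]], dtype=float32))
```

View pics/w2.png

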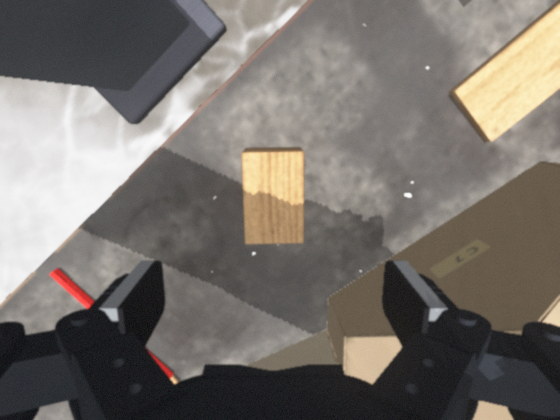

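The offcut fills (243-303, 148-244), and its measured size of 44.8 x 70.5 mm at z 0.032 matches. The overhanging box is close on the right, from about (330,300) upward, so I'll check the clearance before going down.

Run:
```python
from h import *
for n in ['scene0','side0','w2']:
    c=dict(np.load('pics/%s.npz'%n)); P=cloud(c).reshape(-1,3); P=P[~np.isnan(P[:,0])]
    a=np.radians(47.5); ez=np.array([np.cos(a),np.sin(a)]); ey=np.array([-ez[1],ez[0]])
    d=P[:,:2]-[.4442,.0845]; q=np.c_[d@ez,d@ey,P[:,2]]*1000
    if n=='w2':
        o=np.hypot(q[:,0],q[:,1])>0
    for z0,z1 in [(6,30),(40,80),(80,120),(120,200),(200,300)]:
        s=q[(q[:,2]>z0)&(q[:,2]<z1)&(np.abs(q[:,0])<200)&(np.abs(q[:,1])<200)]
        if n=='w2': s=s[s[:,2]<100]
        r=np.hypot(s[:,0],s[:,1]); r2=r>50; s=s[r2]
        if len(s): i=np.argsort(np.hypot(s[:,0],s[:,1]))[:3]; print(n,z0,z1,s[i].round().tolist())
```

```text
scene0 6 30 [[-57.0, 3.0, 6.0], [39.0, 70.0, 6.0], [64.0, -83.0, 6.0]]
scene0 40 80 [[67.0, -76.0, 66.0], [64.0, -80.0, 58.0], [61.0, -82.0, 75.0]]
scene0 80 120 [[61.0, -80.0, 83.0], [73.0, -69.0, 94.0], [58.0, -82.0, 80.0]]
scene0 120 200 [[95.0, -56.0, 121.0], [97.0, -52.0, 126.0], [97.0, -52.0, 120.0]]
scene0 200 300 [[117.0, -65.0, 298.0], [112.0, -73.0, 299.0], [115.0, -69.0, 298.0]]
side0 6 30 [[-14.0, 51.0, 7.0], [-52.0, -10.0, 6.0], [-29.0, 57.0, 6.0]]
side0 40 80 [[60.0, -82.0, 72.0], [60.0, -82.0, 79.0], [60.0, -83.0, 74.0]]
side0 80 120 [[64.0, -78.0, 89.0], [63.0, -80.0, 84.0], [74.0, -70.0, 89.0]]
side0 120 200 [[97.0, -50.0, 122.0], [98.0, -49.0, 125.0], [99.0, -48.0, 129.0]]
side0 200 300 [[119.0, -62.0, 298.0], [123.0, -60.0, 295.0], [124.0, -58.0, 294.0]]
w2 6 30 [[58.0, -87.0, 30.0], [63.0, -84.0, 28.0], [56.0, -89.0, 28.0]]
w2 40 80 [[58.0, -83.0, 76.0], [61.0, -81.0, 80.0], [70.0, -73.0, 80.0]]
w2 80 120 [[66.0, -75.0, 93.0], [70.0, -72.0, 95.0], [70.0, -72.0, 96.0]]
```

```bash
python3 -m inch '[[[-1,0,0],[40,1,0],0],[[-1,0,0],[75,1,0],0],[[-1,0,0],[100,1,0],0],[[-1,0,0],[120,1,0],0],[[-1,0,0],[132,1,0],0],[[-1,0,0],[138,1,0],0],[[-1,0,0],[138,1,0],0]]'
python3 - <<'E'
from h import *
save('side','s3.png'); c=save('wrist','w3.png')
o=readout.get_obs(); print(o['position'],o['ft_force'])
E
```

```text
clock: 3.08
position: [0.4441, 0.0837, 0.0123]
ee_rot: [-0.286, 0.647, 0.286, 0.646]
ft_force: [0.2, -0.7, -0.0]
grip_width: 1.003
[0.44437066 0.08396283 0.01269567] [ 0.20089408 -0.18604956  0.43491216]
```

View pics/w3.png

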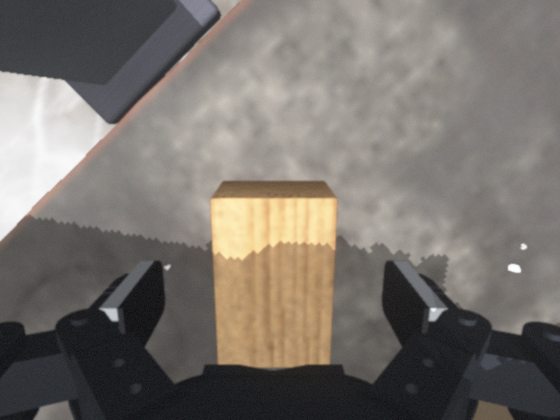

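The block spans columns 212-337, centred between the finger pads at about 160 and 385. Closing.

```bash
python3 -m inch '[[[0,0,0],[0,0,0],1],[[0,0,0],[0,0,0],1],[[0,0,0],[0,0,0],1],[[0,0,0],[0,0,0],1],[[0,0,0],[0,0,0],1],[[0,0,0],[0,0,0],1],[[0,0,0],[0,0,0],1],[[0,0,0],[0,0,0],1]]' 60
python3 - <<'E'
from h import *
save('side','s4.png')
o=readout.get_obs(); print(o['position'],o['ft_force'],o['grip_width'],o['joint_pos'])
im=cv2.imread('pics/s4.png')[150:320,230:430]; cv2.imwrite('pics/s4c.png',cv2.resize(im,None,fx=3.4,fy=3.4,interpolation=2))
E
```

```text
clock: 4.18
position: [0.4448, 0.084, 0.0133]
ee_rot: [-0.286, 0.646, 0.286, 0.647]
ft_force: [-2.4, -0.5, 7.6]
grip_width: 0.515
[0.44475148 0.0840152  0.01326585] [-1.76267362 -0.47390289  6.61463268] 0.5128923399444972 [ 0.39949228  0.3072281  -0.7458836   2.08526396  0.27766359  0.84604946
  0.32421424]
```

View pics/s4c.png

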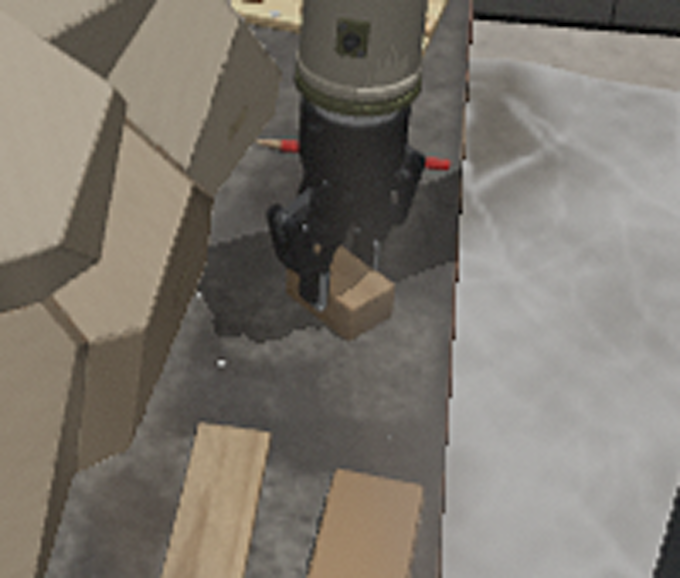

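```bash
python3 -m inch '[[[0,0,0],[-10,0,0],1],[[0,0,0],[-30,0,0],1],[[0,0,0],[-60,0,0],1],[[0,0,0],[-90,0,0],1],[[0,0,0],[-110,0,0],1],[[0,0,0],[-110,0,0],1]]' 60
python3 - <<'E'
from h import *
o=readout.get_obs(); p=np.array(o['position']); M=R.from_quat(o['ee_rot']).as_matrix()
print(p,o['ft_force'],o['grip_width'])
c=save('wrist','w5.png')
a=np.degrees(np.arctan2(M[1,2],M[0,2])); print('ang',a)
for t in [(.42,-.13,p[2]),(.438,-.333,p[2])]: print(M.T@(np.array(t)-p)*1000)
E
```

```text
clock: 4.97
position: [0.4456, 0.0842, 0.1249]
ee_rot: [-0.287, 0.645, 0.286, 0.648]
ft_force: [-0.6, -1.1, -0.5]
grip_width: 0.509
[0.44562034 0.08415336 0.12486244] [-0.64187513 -1.10378858 -0.48563009] 0.5094171356650721
ang 47.7468839280393
[-7.19623382e-02 -1.25035285e+02 -1.75739110e+02]
[ 2.37567820e-02 -2.74857558e+02 -3.13892203e+02]
```

View pics/w5.png

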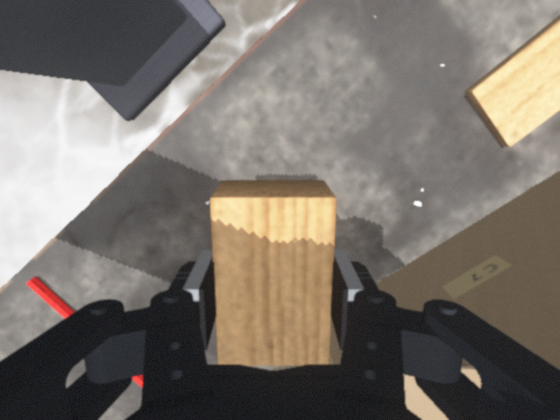

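```bash
python3 -m inch '[[[0,0,0],[0,-25,-35],1],[[-4,0,0],[0,-58,-80],1],[[-8,0,0],[0,-92,-128],1],[[-12,0,0],[0,-125,-176],1],[[-16,0,0],[0,-163,-211],1],[[-20,0,0],[0,-200,-245],1],[[-25,0,0],[0,-238,-280],1],[[-30.5,0,0],[0,-275,-314],1],[[-30.5,0,0],[0,-275,-314],1],[[-30.5,0,0],[0,-275,-314],1]]' 60
cat > meas.py <<'E'
from h import *
import sys
t=sys.argv[1]
o=readout.get_obs(); p=np.array(o['position']); M=R.from_quat(o['ee_rot']).as_matrix()
print(p.round(4),'F',np.round(o['ft_force'],1),'g',round(o['grip_width'],3),'j',np.round(o['joint_pos'],2),o['clock'])
print('ang tool z',np.degrees(np.arctan2(M[1,2],M[0,2])), 'toolx',M[:,0].round(4))
c=camera('wrist'); cv2.imwrite('pics/w%s.png'%t,c['pixels'][:,:,::-1])
G=np.eye(4);G[:3,:3]=M;G[:3,3]=p; cc=dict(c); cc['extrinsics']=np.linalg.inv(G@c['T_tool_cam']); np.savez('pics/w%s.npz'%t,**cc)
for n in ['scene','side']:
    c=save(n,n+t+'.png'); np.savez('pics/%s%s.npz'%(n,t),**c)
im=np.hstack([cv2.resize(cv2.imread('pics/scene%s.png'%t)[130:230,330:450],(400,333),interpolation=2),cv2.resize(cv2.imread('pics/side%s.png'%t)[90:190,260:380],(400,333),interpolation=2)])
cv2.imwrite('pics/c%s.png'%t,im)
E
python3 meas.py 6
```

```text
clock: 6.28
position: [0.4369, -0.3325, 0.1225]
ee_rot: [-0.446, 0.548, 0.446, 0.549]
ft_force: [0.1, 0.4, -0.7]
grip_width: 0.513
[ 0.4369 -0.3325  0.1225] F [ 0.1  0.4 -0.7] g 0.513 j [ 0.97  0.29 -0.46  1.78  0.14  1.11  1.82] 6.275
ang tool z 78.23105190031981 toolx [ 7.0e-04  1.7e-03 -1.0e+00]
```

View pics/w6.png

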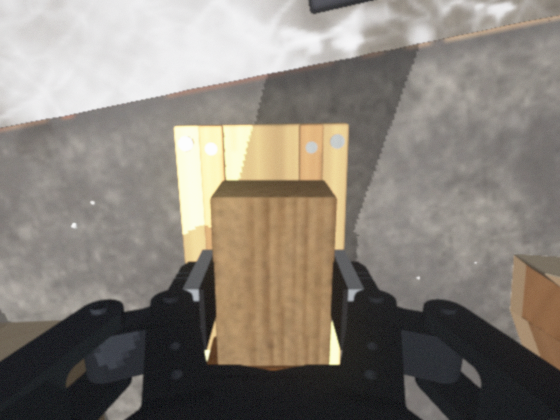

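View pics/c6.png

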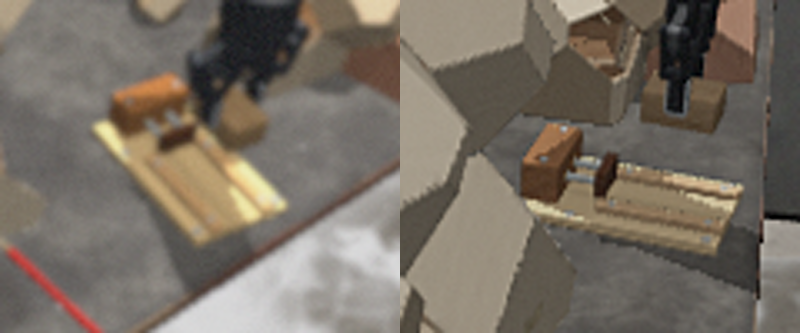

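The wrist view shows the bed's open end at row 125, its edges at columns 175 and 348, and the block at 212-335. I'll measure the jig from this view.

```bash
cat > jig.py <<'E'
from h import *
import sys
t=sys.argv[1]; r0,r1=int(sys.argv[2]),int(sys.argv[3])
c=dict(np.load('pics/w%s.npz'%t)); W=cloud(c); Z=W[...,2]
hsv=cv2.cvtColor(c['pixels'],cv2.COLOR_RGB2HSV)
m=(hsv[...,1]>75)&(Z>.004)&(Z<.026)&(W[...,0]>.34); m=cv2.morphologyEx(m.astype(np.uint8),cv2.MORPH_OPEN,np.ones((3,3)))
k,l,s,_=cv2.connectedComponentsWithStats(m); m=l==1+np.argmax(s[1:,4]); print(s[1+np.argmax(s[1:,4])])
L,Rr=[],[]
for r in range(r0,r1,3):
    u=np.nonzero(m[r])[0]; L.append((u[0]-.5,r)); Rr.append((u[-1]+.5,r))
out=[]
for q in (L,Rr):
    P=ray(c,q,.012)[:,:2].astype(np.float32)
    vx,vy,x,y=cv2.fitLine(P,cv2.DIST_HUBER,0,.001,.001).ravel()
    if vx<0: vx,vy=-vx,-vy
    res=np.abs((P-[x,y])@[-vy,vx]).max()
    print('edge ang',np.degrees(np.arctan2(vy,vx)),'pt',x,y,'res',res); out.append((vx,vy,x,y))
a=np.mean([np.arctan2(o[1],o[0]) for o in out]); n=np.array([-np.sin(a),np.cos(a)]); d=np.array([np.cos(a),np.sin(a)])
# eval at common along
offs=[]
for vx,vy,x,y in out: offs.append(np.array([x,y])@n)
mid=np.mean(offs); print('axis ang',np.degrees(a),'width',abs(offs[0]-offs[1]))
# end edge
cols=np.arange(L[0][0]+12,Rr[0][0]-12,4).astype(int); E_=[(u,np.nonzero(m[:,u])[0][0]-.5) for u in cols]
P=ray(c,E_,.012)[:,:2]; e=np.median(P@d); org=d*(e+.09)+n*mid
print('jig origin',org,'end spread',np.ptp(P@d))
# block top in view
o=readout.get_obs(); p=np.array(o['position'])
print('TCP in jig frame', (p[:2]-org)@d,(p[:2]-org)@n)
E
python3 jig.py 6 132 240
```

```text
[ 241  123  108  126 6088]
edge ang 44.161663 pt 0.42843768 -0.31489938 res 0.016945506
edge ang -10.985479 pt 0.43578616 -0.2797405 res 0.00048011207
axis ang 16.588093 width 0.031597733
jig origin [ 0.47452091 -0.28468683] end spread 0.022664091983072843
TCP in jig frame -0.049058683876710356 -0.03486858370201439
```

```bash
sed -i "s/^m=(hsv.*$/m=(Z>.006)\&(Z<.03)\&(W[...,0]>.34)\&(hsv[...,1]>40); m=cv2.morphologyEx(m.astype(np.uint8),cv2.MORPH_CLOSE,np.ones((5,5)))/" jig.py; python3 jig.py 6 132 240
python3 - <<'E'
import cv2,numpy as np
c=np.load('pics/w6.npz'); h=cv2.cvtColor(c['pixels'],cv2.COLOR_RGB2HSV)
for r in (150,200): print(h[r,165:195,1].tolist(), h[r,335:365,1].tolist())
E
```

```text
[ 174  123  175  141 9560]
edge ang -11.010097 pt 0.40889347 -0.39591032 res 0.00031186716
edge ang -11.095231 pt 0.42942163 -0.2783819 res 0.00035604462
axis ang -11.052665 width 0.1192839
jig origin [ 0.46987424 -0.34705282] end spread 0.0006566170422792617
TCP in jig frame -0.03467912625980679 0.008451230247620354
[21, 23, 21, 24, 19, 25, 22, 22, 25, 41, 63, 50, 34, 28, 27, 25, 18, 10, 6, 3, 4, 4, 6, 11, 18, 22, 22, 20, 20, 20] [86, 85, 84, 86, 88, 91, 89, 89, 89, 88, 89, 93, 88, 64, 31, 30, 23, 22, 20, 24, 23, 25, 20, 22, 23, 19, 24, 24, 21, 19]
[22, 17, 22, 24, 19, 25, 26, 26, 26, 24, 23, 21, 26, 37, 69, 61, 36, 28, 26, 28, 26, 25, 23, 22, 19, 20, 18, 19, 19, 18] [113, 108, 101, 91, 87, 89, 89, 89, 87, 94, 88, 66, 30, 26, 26, 24, 23, 25, 25, 25, 25, 26, 21, 19, 27, 22, 17, 26, 20, 21]
```

Run:
```python
from h import *
c=dict(np.load('pics/w6.npz')); print(c['intrinsics'])
W=cloud(c); Z=W[...,2]; hsv=cv2.cvtColor(c['pixels'],cv2.COLOR_RGB2HSV)
o=readout.get_obs(); p=np.array(o['position']); M=R.from_quat(o['ee_rot']).as_matrix()
for r in (200,215,230,245):
    row=(Z[r]>.12)&(hsv[r,:,1]>60); u=np.nonzero(row[180:360])[0]+180
    q=(ray(c,[(u[0]-.5,r),(u[-1]+.5,r)],np.median(Z[r,u]))-p)@M*1000; print(r,u[0],u[-1],np.median(Z[r,u]),q.round(1).tolist())
# edges of the bed in scene and side view, start pictures
for n in ['scene','side']:
    c=dict(np.load('pics/%s0.npz'%n)); W=cloud(c); X,Y,Z=np.moveaxis(W,-1,0); hsv=cv2.cvtColor(c['pixels'],cv2.COLOR_RGB2HSV)
    m=((X>.33)&(X<.62)&(Y>-.48)&(Y<-.23)&(Z>.004)&(Z<.07)&(hsv[...,1]>50)).astype(np.uint8)
    m=cv2.morphologyEx(m,cv2.MORPH_CLOSE,np.ones((3,3)))
    k,l,s,_=cv2.connectedComponentsWithStats(m); m=(l==1+np.argmax(s[1:,4])).astype(np.uint8)
    cnt=max(cv2.findContours(m,0,cv2.CHAIN_APPROX_NONE)[0],key=len)[:,0]
    P=ray(c,cnt,.012)[:,:2]*1000
    a=np.radians(-11.2); d=np.array([np.cos(a),np.sin(a)]); nn=np.array([-d[1],d[0]])
    q=(P-[467.4,-339])@np.c_[d,nn]
    print(n); 
    for x0 in range(-85,60,20):
        s=q[abs(q[:,0]-x0)<6]; 
        lo=s[s[:,1]<-40][:,1]; hi=s[s[:,1]>40][:,1]
        print(x0, np.median(lo).round(1) if len(lo) else None, np.median(hi).round(1) if len(hi) else None)
    e=q[(abs(q[:,1])<45)&(q[:,0]<-60)]; print('end',np.median(e[:,0]))
```

```text
[[364.34769397   0.         273.01988506]
 [  0.         364.34769397 205.81450906]
 [  0.           0.           1.        ]]
200 210 337 0.14150128377196947 [[-18.1, 34.1, -23.5], [-18.1, 34.0, 21.4]]
215 211 336 0.1417379161160277 [[-18.3, 28.7, -23.4], [-18.3, 28.6, 21.3]]
230 212 335 0.14163830508018965 [[-18.2, 23.1, -23.3], [-18.2, 23.0, 21.2]]
245 213 334 0.14164342462479337 [[-18.2, 17.4, -23.2], [-18.2, 17.2, 21.1]]
scene
-85 -53.2 52.2
-65 -56.1 58.2
-45 -59.1 57.7
-25 -58.9 60.3
-5 -60.3 61.5
15 -61.8 57.9
35 -61.5 57.6
55 -58.0 56.7
end -87.64529200097346
side
-85 -58.1 55.9
-65 -65.0 60.3
-45 -66.9 62.4
-25 -66.2 63.5
-5 -64.1 64.5
15 -67.5 60.4
35 -66.8 60.8
55 -73.9 62.4
end -86.00400352390521
```

The wrist puts the jig axis about 7-8 mm further towards -y than the scene camera did. I'll lower partway with that correction and measure again with block and bed at closer depths, so calibration errors cancel.

```bash
python3 -m inch '[[[-0.7,0,0],[10,0,-3],1],[[-0.7,0,0],[30,0,-6],1],[[-0.7,0,0],[50,0,-6.5],1],[[-0.7,0,0],[60,0,-6.5],1],[[-0.7,0,0],[60,0,-6.5],1],[[-0.7,0,0],[60,0,-6.5],1]]' 60
python3 meas.py 7; python3 jig.py 7 100 190
```

```text
clock: 7.18
position: [0.4367, -0.3386, 0.0641]
ee_rot: [-0.451, 0.545, 0.449, 0.546]
ft_force: [0.6, -0.4, 0.1]
grip_width: 0.516
[ 0.4367 -0.3386  0.0641] F [ 0.6 -0.4  0.1] g 0.516 j [ 0.96  0.37 -0.45  1.82  0.18  0.99  1.82] 7.175
ang tool z 79.04526476766499 toolx [ 2.4e-03 -3.0e-04 -1.0e+00]
[  158   126   227   159 15614]Traceback (most recent call last):
  File "jig.py", line 10, in <module>
    u=np.nonzero(m[r])[0]; L.append((u[0]-.5,r)); Rr.append((u[-1]+.5,r))
                                     ~^^^
IndexError: index 0 is out of bounds for axis 0 with size 0
```

View pics/w7.png

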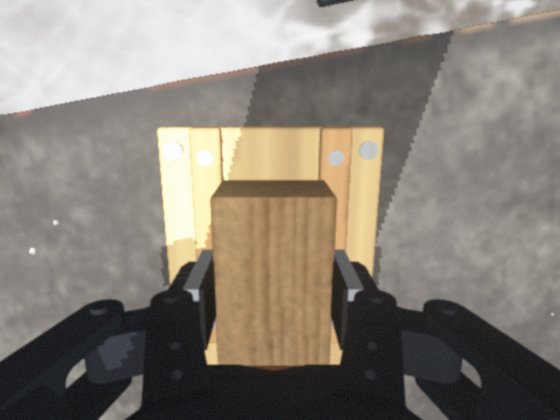

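View pics/c7.png

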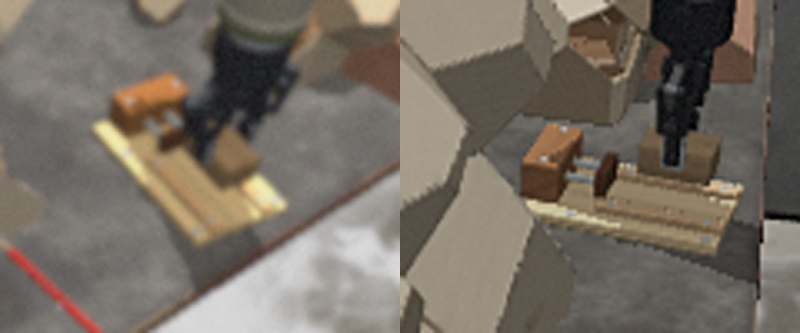

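```bash
python3 jig.py 7 136 235
cat > rail.py <<'E'
from h import *
import sys
# rail/bed column edges along rows, block edges
t=sys.argv[1]; c=dict(np.load('pics/w%s.npz'%t)); g=cv2.cvtColor(c['pixels'],cv2.COLOR_RGB2GRAY).astype(int); hs=cv2.cvtColor(c['pixels'],cv2.COLOR_RGB2HSV)
for r in map(int,sys.argv[2:]):
    print(r,'hue/val', [(u,int(g[r,u]),int(hs[r,u,1])) for u in range(185,400,3)])
E
python3 - <<'E'
from h import *
c=dict(np.load('pics/w7.npz')); o=readout.get_obs(); p=np.array(o['position']); M=R.from_quat(o['ee_rot']).as_matrix()
W=cloud(c); Z=W[...,2]; hsv=cv2.cvtColor(c['pixels'],cv2.COLOR_RGB2HSV)
for r in (200,230):
    u=np.nonzero(((Z[r]>.07)&(hsv[r,:,1]>60))[180:360])[0]+180
    q=(ray(c,[(u[0]-.5,r),(u[-1]+.5,r)],np.median(Z[r,u]))-p)@M*1000; print(r,u[0],u[-1],np.median(Z[r,u]),q.round(1).tolist())
E
```

```text
[  158   126   227   159 15614]
edge ang -11.024045 pt 0.4063253 -0.39536706 res 0.0002776328
edge ang -10.925566 pt 0.42372268 -0.27747086 res 0.0002829135
axis ang -10.974806 width 0.11905208
jig origin [ 0.46975874 -0.34703335] end spread 4.863420072387381e-06
TCP in jig frame -0.03414240220176911 0.0018671416832581045
200 210 337 0.08317460712595642 [[-19.1, 33.6, -23.0], [-19.1, 33.6, 22.0]]
230 212 335 0.08326431636133479 [[-19.2, 22.6, -22.7], [-19.2, 22.6, 21.7]]
```

```bash
python3 -m inch '[[[0,0,0],[5,0,-1.5],1],[[0,0,0],[15,0,-1.5],1],[[0,0,0],[22,0,-1.5],1],[[0,0,0],[26,0,-1.5],1],[[0,0,0],[28,0,-1.5],1],[[0,0,0],[28,0,-1.5],1],[[0,0,0],[28,0,-1.5],1]]' 60
python3 meas.py 8; python3 jig.py 8 140 225
```

```text
clock: 8.2
position: [0.4365, -0.3403, 0.0364]
ee_rot: [-0.451, 0.545, 0.449, 0.546]
ft_force: [-0.6, -0.4, -0.2]
grip_width: 0.513
[ 0.4365 -0.3403  0.0364] F [-0.6 -0.4 -0.2] g 0.513 j [ 0.95  0.41 -0.44  1.83  0.21  0.94  1.8 ] 8.2
ang tool z 79.03166840061574 toolx [ 2.8e-03 -8.0e-04 -1.0e+00]
[  143   129   263   165 19959]
edge ang -10.966404 pt 0.39373234 -0.39290383 res 0.00023410482
edge ang -10.934978 pt 0.41639382 -0.27617913 res 0.00023035367
axis ang -10.950691 width 0.118904114
jig origin [ 0.46992392 -0.34709123] end spread 7.26784567376959e-05
TCP in jig frame -0.034136122470640816 0.00030810991750744327
```

View pics/w8.png

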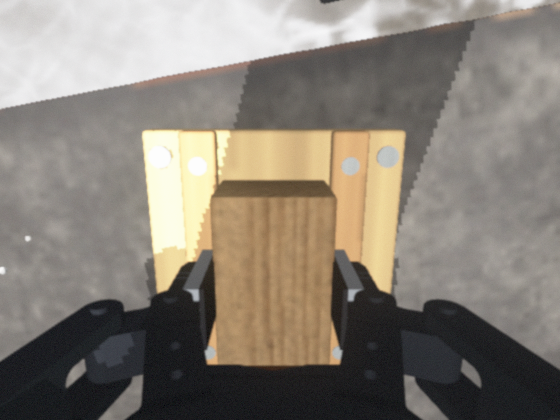

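View pics/c8.png

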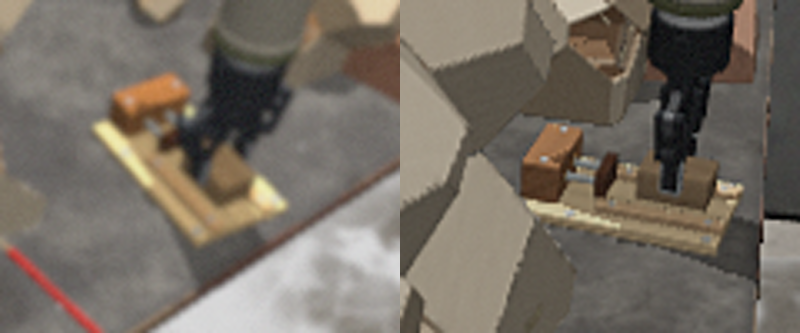

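Bed columns are 143-405 and the block is 212-336, so both are centred at about 274. I'll lower onto the bed in small steps.

```bash
python3 -m inch '[[[0,0,0],[4,0,-0.3],1],[[0,0,0],[7,0,-0.3],1],[[0,0,0],[9,0,-0.3],1],[[0,0,0],[10,0,-0.3],1],[[0,0,0],[11,0,-0.3],1],[[0,0,0],[11,0,-0.3],1],[[0,0,0],[11,0,-0.3],1]]' 60
python3 meas.py 9; python3 jig.py 9 140 220
```

```text
clock: 9.22
position: [0.4365, -0.3406, 0.0254]
ee_rot: [-0.451, 0.545, 0.449, 0.546]
ft_force: [-0.6, 0.8, -0.2]
grip_width: 0.51
[ 0.4365 -0.3406  0.0254] F [-0.6  0.8 -0.2] g 0.51 j [ 0.95  0.42 -0.43  1.84  0.22  0.92  1.8 ] 9.225
ang tool z 79.02872247850176 toolx [ 2.9e-03 -8.0e-04 -1.0e+00]
[  135   130   281   176 22739]
edge ang -10.998647 pt 0.39102805 -0.3923927 res 0.00020966647
edge ang -10.867124 pt 0.4169795 -0.27636105 res 0.00024517885
axis ang -10.932885 width 0.11884758
jig origin [ 0.46977188 -0.34708095] end spread 0.00011055890771327626
TCP in jig frame -0.03390886229380111 7.241827168340454e-05
```

View pics/w9.png

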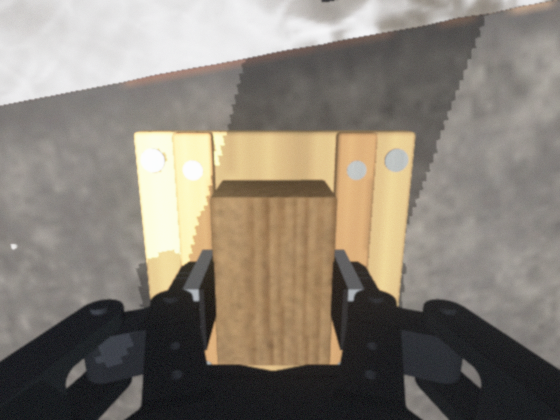

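View pics/c9.png

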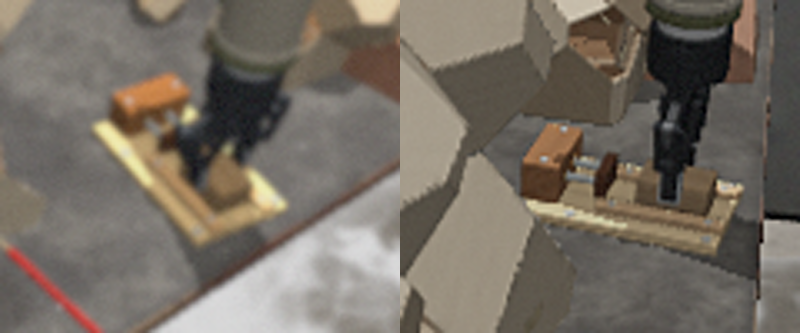

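```bash
python3 -m inch '[[[0,0,0],[0.5,0,0],1],[[0,0,0],[1,0,0],1],[[0,0,0],[1,0,0],1]]' 60; python3 -m inch '[[[0,0,0],[0.5,0,0],1],[[0,0,0],[1,0,0],1],[[0,0,0],[1,0,0],1]]' 60
```

```text
clock: 9.75
position: [0.4366, -0.3406, 0.0253]
ee_rot: [-0.451, 0.545, 0.449, 0.546]
ft_force: [-4.2, 2.9, 12.1]
grip_width: 0.509
clock: 10.12
position: [0.4365, -0.3406, 0.0253]
ee_rot: [-0.451, 0.545, 0.449, 0.546]
ft_force: [-4.9, 3.1, 13.0]
grip_width: 0.509
```

Bed contact is confirmed: 12 N with no more descent. Relieving the pressure and sliding towards the pad.

```bash
python3 -m inch '[[[0,0,0],[-0.3,0,0],1],[[0,0,0],[-0.3,-5,0],1],[[0,0,0],[-0.3,-10,0],1],[[0,0,0],[-0.3,-15,0],1],[[0,0,0],[-0.3,-20,0],1],[[0,0,0],[-0.3,-24,0],1],[[0,0,0],[-0.3,-24,0],1],[[0,0,0],[-0.3,-24,0],1]]' 60
python3 meas.py 10; python3 jig.py 10 140 210
```

```text
clock: 11.12
position: [0.4599, -0.3452, 0.0256]
ee_rot: [-0.451, 0.545, 0.449, 0.546]
ft_force: [-0.0, -0.2, 0.7]
grip_width: 0.512
[ 0.4599 -0.3452  0.0256] F [-0.  -0.2  0.7] g 0.512 j [ 0.92  0.46 -0.43  1.78  0.23  0.94  1.77] 11.125
ang tool z 79.01815670261142 toolx [ 0.0021 -0.0013 -1.    ]
[  129    69   293   237 39668]
edge ang -10.964939 pt 0.41249081 -0.3965667 res 0.00021430221
edge ang -10.954804 pt 0.43515328 -0.279911 res 0.00020670259
axis ang -10.959871 width 0.11883655
jig origin [ 0.47021908 -0.34722379] end spread 0.001139070780488527
TCP in jig frame -0.01045791620988164 -5.263732126564794e-07
```

View pics/w10.png

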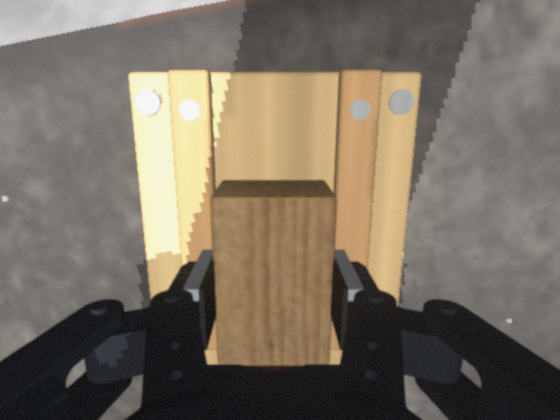

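View pics/c10.png

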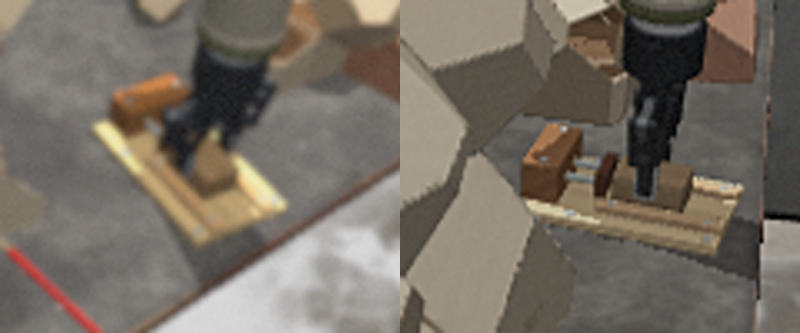

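The block slides freely and stays centred, with its leading end about 5 mm short of the pad. Pushing gently in steps and watching the force along the jig.

```bash
python3 -m inch '[[[0,0,0],[0,-3,0],1],[[0,0,0],[0,-6,0],1],[[0,0,0],[0,-8,0],1],[[0,0,0],[0,-10,0],1],[[0,0,0],[0,-12,0],1],[[0,0,0],[0,-12,0],1],[[0,0,0],[0,-12,0],1]]' 60
python3 meas.py 11
```

```text
clock: 12.15
position: [0.4714, -0.3475, 0.0255]
ee_rot: [-0.45, 0.545, 0.449, 0.546]
ft_force: [-4.5, 0.3, 1.7]
grip_width: 0.51
[ 0.4714 -0.3475  0.0255] F [-4.5  0.3  1.7] g 0.51 j [ 0.9   0.48 -0.42  1.75  0.24  0.95  1.76] 12.15
ang tool z 79.00212452548183 toolx [ 0.0016 -0.0012 -1.    ]
```

View pics/c11.png

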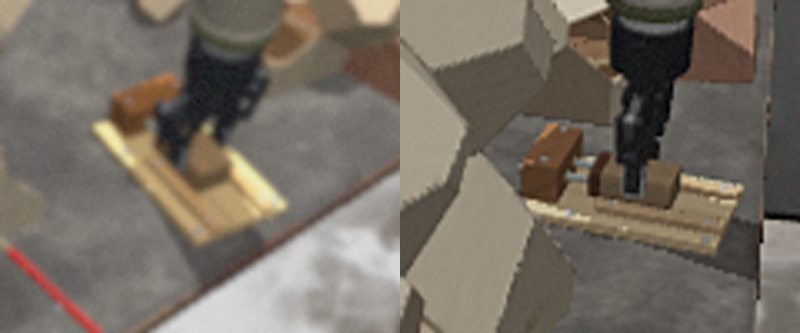

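The force of 4.5 N implies about 5 mm of pad travel, and the position gives about 6 mm, so they agree. Pushing 9 mm more.

```bash
python3 -m inch '[[[0,0,0],[0,-2,0],1],[[0,0,0],[0,-4,0],1],[[0,0,0],[0,-6,0],1],[[0,0,0],[0,-8,0],1],[[0,0,0],[0,-9,0],1],[[0,0,0],[0,-9,0],1],[[0,0,0],[0,-9,0],1]]' 60
python3 meas.py 12;python3 jig.py 12 140 200
```

```text
clock: 13.18
position: [0.4793, -0.3491, 0.0255]
ee_rot: [-0.45, 0.546, 0.45, 0.545]
ft_force: [-9.0, 2.0, 5.2]
grip_width: 0.511
[ 0.4793 -0.3491  0.0255] F [-9.   2.   5.2] g 0.511 j [ 0.89  0.5  -0.42  1.73  0.24  0.96  1.76] 13.175
ang tool z 78.99308839897752 toolx [-1.e-04 -8.e-04 -1.e+00]
[  124    13   303   293 54444]
edge ang -10.996681 pt 0.4296118 -0.39985007 res 0.0002188552
edge ang -11.167 pt 0.4519355 -0.28314632 res 0.0002009174
axis ang -11.081841 width 0.11881854
jig origin [ 0.4704296  -0.34730672] end spread 0.002191842626622864
TCP in jig frame 0.009021634798827385 -2.09989388950803e-05
```

View pics/c12.png

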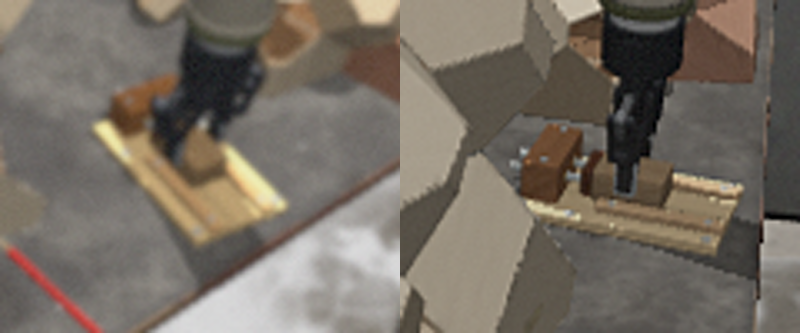

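View pics/w12.png

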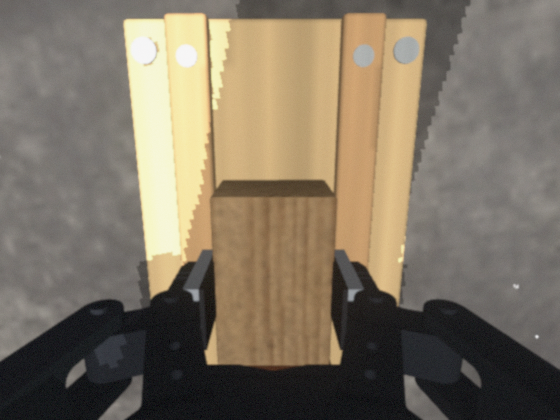

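The pad is about half-way in. The side crop shows its gap to the housing roughly halved and the rods protruding behind. I'll check that it holds steady and that the other things haven't moved.

Run:
```python
from h import *
for i in range(6):
    o=readout.get_obs(); print(o['clock'],np.round(o['position'],4),np.round(o['ft_force'],1),round(o['grip_width'],3)); camera('side')
for n in ['scene','side']:
    a=cv2.imread('pics/%s0.png'%n);b=cv2.imread('pics/%s12.png'%n)
    def red(i): h=cv2.cvtColor(i,cv2.COLOR_BGR2HSV); m=((h[...,0]<6)|(h[...,0]>174))&(h[...,1]>150)&(h[...,2]>100); return m
    d=cv2.absdiff(a,b).max(2)
    for nm,(x0,x1,y0,y1) in {'scene':{'pencil':(325,365,198,235),'cork':(220,272,272,304),'flat':(203,262,246,286),'driver':(178,225,270,330)},'side':{'pencil':(300,365,186,203),'cork':(315,358,283,338),'flat':(272,313,270,336),'driver':(245,363,345,376)}}[n].items():
        print(n,nm,'mean diff',d[y0:y1,x0:x1].mean().round(1))
```

```text
13.325 [ 0.4793 -0.3491  0.0255] [-7.9  2.7  4.6] 0.511
13.375 [ 0.4793 -0.3491  0.0255] [-8.6  3.1  5.1] 0.512
13.425 [ 0.4793 -0.349   0.0255] [-8.7  2.4  5.3] 0.511
13.475 [ 0.4793 -0.349   0.0255] [-8.2  1.8  4.5] 0.51
13.525 [ 0.4793 -0.349   0.0255] [-8.6  1.8  5.3] 0.514
13.575 [ 0.4793 -0.349   0.0255] [-8.5  2.2  5.5] 0.517
scene pencil mean diff 3.6
scene cork mean diff 3.8
scene flat mean diff 3.8
scene driver mean diff 3.7
side pencil mean diff 2.5
side cork mean diff 2.6
side flat mean diff 2.5
side driver mean diff 2.7
```

```bash
python3 -m inch '[[[0,0,0],[0,-1.5,0],1],[[0,0,0],[0,-2,0],1],[[0,0,0],[0,-2,0],1],[[0,0,0],[0,-2,0],1],[[0,0,0],[0,-2,0],1]]' 60
python3 meas.py 13
python3 - <<'E'
from h import *
for n in ['scene','side','wrist']: camera(n)
o=readout.get_obs(); print(o['clock'],np.round(o['position'],4),np.round(o['ft_force'],1),np.abs(o['joint_velocities']).max())
d=np.array([np.cos(np.radians(-11)),np.sin(np.radians(-11))]); print('jig x',(np.array(o['position'])[:2]-[.4700,-.3471])@d,'push',-np.array(o['ft_force'])[:2]@d)
E
```

```text
clock: 14.25
position: [0.4802, -0.3492, 0.0254]
ee_rot: [-0.449, 0.546, 0.45, 0.545]
ft_force: [-9.9, 2.7, 5.4]
grip_width: 0.51
[ 0.4802 -0.3492  0.0254] F [-9.9  2.7  5.4] g 0.51 j [ 0.89  0.5  -0.42  1.73  0.24  0.97  1.76] 14.25
ang tool z 78.97805525184343 toolx [-2.2e-03 -2.0e-04 -1.0e+00]
14.55 [ 0.4802 -0.3492  0.0254] [-9.5  2.4  5. ] 0.0017076557802632687
jig x 0.010408138641319245 push 9.80576999212305
```

View pics/c13.png

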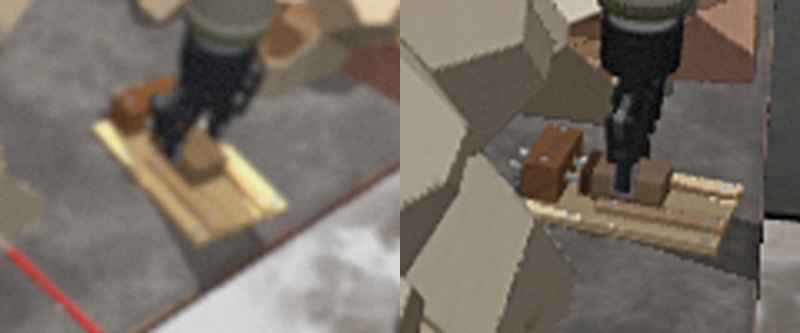

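The block centre is at jig x of about 10 mm, so the pad is about 15 mm in with a 9.8 N push, and it is at rest. Handing in.

```bash
python3 -c "from workcell import manip; print(manip.hand_in())"
```

```text
the job is handed in; nothing more can be done
None
```

I gripped the pine offcut across its 45 mm width, carried it over the pencil and laid it in the jig channel. I then slid it end-on into the sprung stop pad and handed in at about 14.6 s, with the arm still gripping and pushing.

**Last checks:**
- **Pad travel:** the offcut's centre is at jig x ≈ 10 mm, so the pad is about 15 mm in. The side view also shows the gap to the housing roughly halved.
- **Push:** the wrist reads about 9.8 N along the channel, which fits the 9.5 N expected half-way. It was holding steady and at rest.
- **Lie in the channel:** the offcut was within about 1 mm of the middle line, within 0.2° of the channel's direction, and flat on the bed. The bed carries about 5 N downward, and friction from that could make the force on the pad itself 1–2 N less than the wrist reads.
- **Other things:** the pencil, cork block, thin offcut and screwdriver look unchanged in the start and late pictures. I never identified the glue bottle in the pictures, so its place is unchecked. The wrist felt no unexpected contact.

**Disagreement:** the scene camera placed the jig about 8 mm away sideways from where the wrist camera did. I used the wrist camera, rechecked at each step down. The fit confirmed it: the offcut went between the rails with no side force.

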